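# Advance the board carriage by one turn of the hand wheel and clamp it

### The job

Move the circuit board on by one step: with closed fingertips or the outside of the fingers, push the hand wheel round clockwise (seen from above) by its upright handle, through exactly one full turn, so that the handle stops in line with the index bar on the housing where it began, without turning it backwards or running well past the bar. Only then push the clamp lever clockwise by its upright knob, fully over to its stop, and leave the wheel where it is. Do not take the handle or the knob between the fingers, leave the loose things lying about undisturbed, and finish clear of everything.

Things in the scene. Friction and masses are not known exactly. Their poses are not given: they have to be found in the camera images.
- wheel (a joint): Angle of the hand wheel in rad: 0 at the start, grows clockwise seen from above; one turn is 6.283. Level wheel on a vertical axis: bare metal rim 132 mm across (top 58 mm above the table), three spokes, one black upright handle on the rim. It turns on past the full turn, steady friction (about 2 N at the handle), no detent, stays where left; drives the carriage 16 mm per turn.
- wheel_handle (a point): Point on the axis of the wheel's upright black handle, 84 mm above the table, 60 mm from the wheel's axis. Round grip, 20 mm in diameter at 63 mm above the table widening to 24 mm at 82 mm and above, top at 104 mm; a 14 mm neck below it down to the rim. Rim, hub and spokes are lower than 61 mm: above that only the handle stands up.
- wheel_axis (a point): Point on the wheel's vertical axis, 84 mm above the table. Its x axis points horizontally towards the index bar.
- index_mark (a point): Outer end of the raised white index bar (26 x 10 mm, 6 mm high, pointing outwards) on the edge of the wheel's round grey housing (184 mm across), 91 mm from the wheel's axis, 31.5 mm above the table. The handle stands in line with it at the start and after one full turn.
- clamp (a joint): Angle of the clamp lever in rad, growing clockwise seen from above: between 0 and 0.25 at the start (open), stop at 1.5 (clamped). Level lever on a vertical pivot, about 2 N at the knob to move, stays where it is left.
- clamp_knob (a point): Point on the axis of the upright black knob at the lever's end, 78 mm above the table, 50 mm from the pivot. Round, 20 mm in diameter from 70 to 90 mm above the table (16 to 20 mm between 60 and 70), top at 95 mm; the arm (12 mm wide) lies below 56 mm. At lever angle 0 it lies along the jig's +y from the pivot, at 1.57 it would lie along +x.
- clamp_pivot (a point): Point on the lever's vertical pivot axis, 78 mm above the table; in the jig's frame at x = 40, y = 150 mm. The pivot's top is 56 mm above the table.
- jig: The fixed board-advance jig: aluminium base plate 330 x 360 mm, 12 mm thick, with the board carriage on two rods along its +x side (below 60 mm), the wheel's housing and the clamp. Origin on the table under the wheel's axis, z up; the plate spans x from -110 to 220 mm and y from -120 to 240 mm. Its x and y axes lie along the plate's edges.
- tin: Loose round aluminium tin, 42 mm across, 30 mm high, standing on the jig's plate. Origin at the centre of its underside. Leave alone.
- spool: Loose metal spool, 52 mm across, 38 mm high, standing on the jig's plate. Origin at the centre of its underside. Leave alone.
- flux: Loose small amber bottle, 40 mm across, 85 mm high, on the table beside the jig. Origin at the centre of its underside. Leave alone.
- tray: Loose grey parts tray with six compartments, 90 x 120 x 25 mm, on the table. Origin at the centre of its underside. Leave alone.
- driver: Loose screwdriver, 160 mm long, lying on the table. Leave alone.
- tweezers: Loose steel tweezers, 120 mm long, lying on the table. Leave alone.
- pliers: Loose small pliers, about 125 mm long, 16 mm high, lying on the table. Leave alone.

How it is judged:
On the way, in this order (a step that is already met when the one before it is completed fails the run):
1. the wheel has been pushed past half a turn, the clamp still open (value of joint wheel above 3.3 rad and value of joint clamp below 0.4 rad), for 0.05 s.
2. the wheel stands still at one full turn (within 0.15 rad), the clamp still open (value of joint wheel between 6.13319 and 6.43319 rad and velocity of joint wheel between -0.1 and 0.1 rad/s and value of joint clamp below 0.4 rad), for 0.2 s.
3. the clamp lever is fully over (past 1.35 rad), the wheel still at one turn (value of joint wheel between 6.13319 and 6.43319 rad and value of joint clamp above 1.35 rad), for 0.2 s.
At the end, for the whole second after the job is handed in: The wheel is at rest one full turn clockwise from its start (6.283 rad within 0.15 rad), the clamp lever is over to its stop (past 1.35 of 1.5 rad), every loose thing is within 25 mm of where it was, and the robot touches nothing (all of step 3 and velocity of joint wheel between -0.05 and 0.05 rad/s and distance of each of tin, spool, flux, tray, driver, tweezers, pliers from where it was at the start of the episode below 0.025 m).
It fails at once if the wheel is turned backwards by more than 0.3 rad (value of joint wheel below -0.3 rad).
It fails at once if the wheel overruns one turn by more than 0.4 rad (value of joint wheel above 6.68319 rad).
It fails at once if the clamp lever is pushed past 0.6 rad before the wheel has made its turn (value of joint clamp above 0.6 rad and value of joint wheel below 5.88319 rad).
It fails at once if the wheel's handle or the clamp's knob is taken between the fingers ((horizontal distance between the grasp point and wheel_handle below 0.012 m and z of the grasp point in the frame of wheel_handle between -0.05 and 0.032 m) or (horizontal distance between the grasp point and clamp_knob below 0.012 m and z of the grasp point in the frame of clamp_knob between -0.05 and 0.032 m)).
It fails at once if a loose thing is lifted, carried or knocked more than 30 mm from its place (distance of any of tin, spool, flux, tray, driver, tweezers, pliers from where it was at the start of the episode above 0.03 m).
It also fails if it takes over 67 s, if anything falls off the work surface, if the arm or the gripper's body presses on something with over 40 N, if the wrist force passes 120 N, or if a joint passes its speed limit or range.

### The arm

A 7-joint arm with a two-finger parallel gripper is mounted at the origin on the work surface. World frame = base frame: x ahead of the robot, y to its left, z up, the work surface at z = 0. Lengths are in m, angles in rad, forces in N, time in s.
With the tool pointing down it reaches from about 0.425 to 1.025 m from the base axis. Payload 3.6 kg.
Tool frame: the origin (TCP) lies at the very end of the fingers, on their centre line; the grasp point (between the pads) lies 19 mm behind it; z points along the fingers, y is the line along which they close (so a half turn about z gives the same grasp; the last joint's range is limited). The gripper opens to 85 mm and grips with 20 to 120 N. Pads are 22 mm wide; open, the fingers measure 114 mm over their backs; the gripper's body (76 mm by 85 mm) begins 54 mm behind the grasp point. The pads swing forward as they close: fully open they stand 13 mm farther back than shut.
Start: joints at [1.175, 0.591, 0.048, 1.609, -0.033, 0.943, -0.034], TCP at [0.216, -0.692, 0.231] pointing down, gripper open.
Joint ranges: [-2.69, 2.69], [-0.47, 2.24], [-1.27, 1.36], [0.19, 2.51], [-1.53, 4.68], [0.08, 2.07], [-3.09, 3.09]. Speed limits (rad/s): [2.57, 2.57, 3.14, 3.14, 3.14, 3.14, 3.14].

### API

Orientations are given as [roll, pitch, yaw] about the fixed x, y, z axes, in that order (R = Rz(yaw) Ry(pitch) Rx(roll)).
In Python, from station import arm gives the robot as it stands.
- The arm moves only by the tool arm_command, never from a script. Its argument "rows" is a list of rows, each an object with "rot": the turn, a rotation vector about the tool's x, y, z in rad, a list of three; "offset": the shift along the tool's x, y, z in cm, a list of three; "jaw": the closure in counts, from 0 (fully open) to 255 (shut). In form: [{"rot": [wx, wy, wz], "offset": [dx, dy, dz], "jaw": jaw}, ...]. A call has 1 to 5 rows; each row is the pose to reach, as a shift and turn from the pose commanded when the call began, along the tool's axes at that moment; what a row does not reach only later rows make up. A row lasts 1/12 s, in which the tool goes at most 41.7 mm and 7.16 degrees, less where a joint would pass 70% of its speed; a pose out of reach is approached as far as the arm can. A call with a gripper value outside its range is refused whole. The fingers move at their own pace and stop on an object; "grip_force" is the grip in N (left out, the last holds). Time passes only in rows, so rows that repeat a pose let the fingers close. It gives the time, the measured TCP pose, the force, the opening and the grip force at its end, in the units of the state.
- arm.get_obs(): the state, without advancing time (a new reading comes with each control period).
- arm.read_camera(name): name is "side" or "top"; returns a dict with "pixels" (400x640x3 uint8, red, green, blue), "intrinsics" (3x3 intrinsics, pixels), "R" (3x3) and "t" (3): a world point X has camera coordinates R X + t. Camera axes: x right, y down, z forward; pixel columns grow to the right and rows downward; lengths in m; the calibration is good to about 2 mm. A picture is of the moment at which its call begins. There is no depth.
- arm.finish_job(): hands the job in; it is judged then, once.
The state is a dict: "clock": time; "qpos": joint angles; "qvel": joint speeds; "tau": joint torques, N m; "position": TCP position; "tool_rot": TCP orientation; "wrist_force": force on the tool from outside, world axes, zero at the start; "moment": the same for the moment, N m; "finger_gap": opening from 0.0 (shut) to 1.0 (fully open); "gripper_force": force on a finger pad.
Only numpy, scipy, OpenCV 4.12 (cv2) and the standard library are available. Lean on these libraries where they do the work, as an engineer would, in place of code of your own. Each camera call takes 0.05 s, during which the arm holds its last target. There are 200 camera calls.

## Working session

There is one attempt and no reset: what is moved stays moved. The work goes in short steps, Python scripts to look and compute and a tool call to move; the robot and the scene stay as the last step left them, time stands still between calls to the robot, and variables do not carry over. Pictures are saved under pics/ and viewed, at most 10 in all, crops included, and the job is handed in when it is done.

Besides the shell and the picture viewer there is one more tool, called after "Call:" by a JSON object that holds its "name" and its "arguments", one argument or row to a line. arm_command: Moves the arm, as the interface text tells. Its arguments: {"type":"object","properties":{"rows":{"type":"array","items":{"type":"object","properties":{"rot":{"type":"array","items":{"type":"number"}},"offset":{"type":"array","items":{"type":"number"}},"jaw":{"type":"number"}}}},"grip_force":{"type":"number"}},"required":["rows"]}

```bash
ls; mkdir -p pics
python3 - <<'E'
from station import arm
import cv2
o=arm.get_obs()
print({k:o[k] for k in('clock','position','tool_rot','finger_gap')})
for n in('top','side'):
    c=arm.read_camera(n); cv2.imwrite(f'pics/{n}0.png',c['pixels'][:,:,::-1]); print(n,c['intrinsics'],c['R'],c['t'])
E
```

```text
pics
{'clock': 0.0, 'position': array([ 0.21596865, -0.6912228 ,  0.23012581]), 'tool_rot': array([-3.13934580e+00,  1.34821307e-04,  3.02921511e-01]), 'finger_gap': 0.9992882929816984}
top [[402.84316512   0.         322.62732305]
 [  0.         402.84316512 198.38387718]
 [  0.           0.           1.        ]] [[-0.0164268  -0.99985424  0.00465392]
 [-0.9965359   0.01599242 -0.08161159]
 [ 0.08152527 -0.00597842 -0.99665334]] [0.05661345 0.55951531 1.16762621]
side [[405.01742213   0.         323.6587507 ]
 [  0.         405.01742213 199.38452481]
 [  0.           0.           1.        ]] [[-0.79183178 -0.61038312 -0.02085374]
 [-0.31751294  0.44058783 -0.83968321]
 [ 0.52171636 -0.65826652 -0.54267599]] [0.44147923 0.22616137 0.68002872]
```

View pics/top0.png

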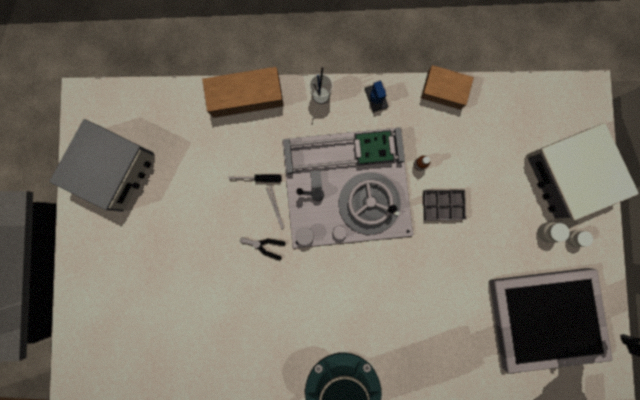

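View pics/side0.png

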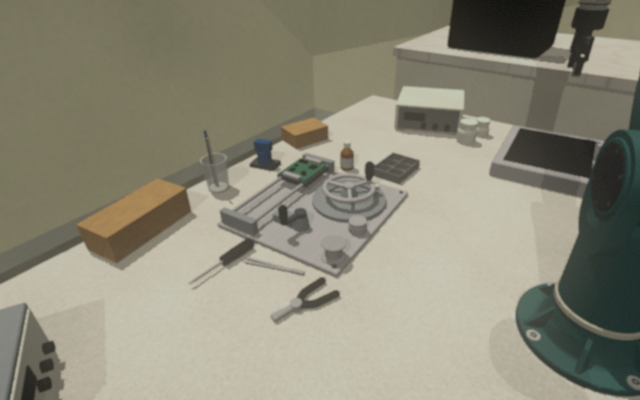

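Top view: the jig is at about cols 285–412, rows 128–248, with the wheel hub near (370,201), the black handle near (392,209) and the clamp knob near (301,191). Side view: the handle is at (370,170) and the knob at (283,213). I'll take enlarged crops next.

Run:
```python
import cv2,numpy as np
a=cv2.imread('pics/top0.png')[125:255,280:440]; b=cv2.imread('pics/side0.png')[140:280,210:410]
cv2.imwrite('pics/topc.png',cv2.resize(a,None,fx=4.5,fy=4.5,interpolation=2)); cv2.imwrite('pics/sidec.png',cv2.resize(b,None,fx=4,fy=4,interpolation=2))
```

```text
(no output)
```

View pics/topc.png

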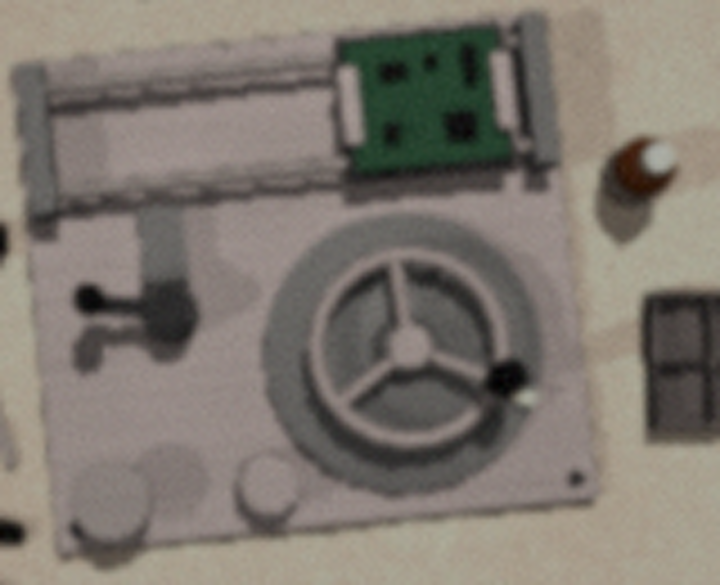

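View pics/sidec.png

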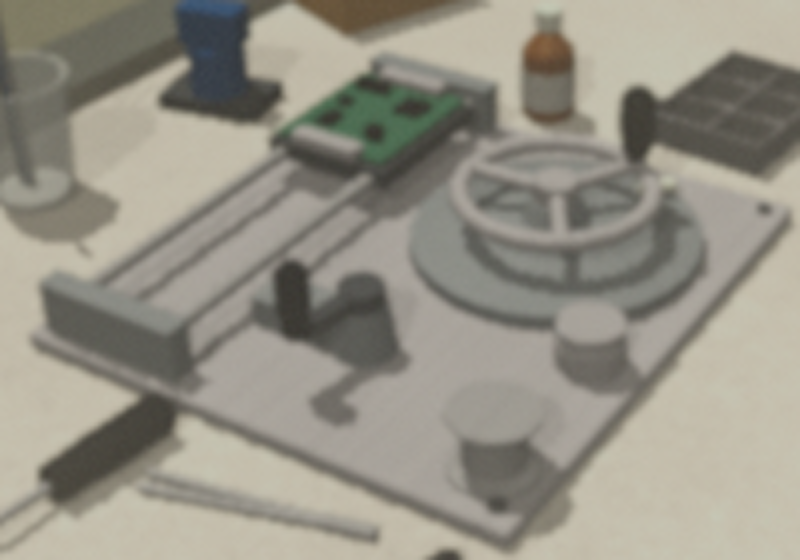

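The top crop shows the hub at (410,346), handle top (508,378), white index bar (525,398), knob (89,298), pivot (170,313), and plate bottom corners (60,555) and (595,500). The side crop shows the handle centred at (639,122) and the knob at (291,298). I'll cast rays through these.

```bash
cat > h.py <<'E'
import numpy as np
K={'top':(402.84316512,322.62732305,198.38387718),'side':(405.01742213,323.6587507,199.38452481)}
R={'top':np.array([[-0.0164268,-0.99985424,0.00465392],[-0.9965359,0.01599242,-0.08161159],[0.08152527,-0.00597842,-0.99665334]]),
'side':np.array([[-0.79183178,-0.61038312,-0.02085374],[-0.31751294,0.44058783,-0.83968321],[0.52171636,-0.65826652,-0.54267599]])}
T={'top':np.array([0.05661345,0.55951531,1.16762621]),'side':np.array([0.44147923,0.22616137,0.68002872])}
def ray(cam,u,v):
    f,cx,cy=K[cam]; d=R[cam].T@np.array([(u-cx)/f,(v-cy)/f,1]); return -R[cam].T@T[cam],d
def onz(cam,u,v,z):
    c,d=ray(cam,u,v); return c+d*(z-c[2])/d[2]
E
python3 - <<'E'
from h import *
import cv2
np.set_printoptions(precision=4,suppress=True)
a=cv2.imread('pics/top0.png');b=cv2.imread('pics/side0.png')
def blob(im,x0,x1,y0,y1,th):
    g=im.max(2)[y0:y1,x0:x1]; n,l,s,c=cv2.connectedComponentsWithStats((g<th).astype('u1'))
    i=1+np.argmax(s[1:,4]); return c[i]+[x0,y0],s[i]
tc=lambda u,v:((u+.5)/4.5-.5+280,(v+.5)/4.5-.5+125)
sc=lambda u,v:((u+.5)/4-.5+210,(v+.5)/4-.5+140)
print('hub',onz('top',*tc(410,346),.06),onz('side',*sc(557,179),.06))
print('rim',onz('top',*tc((306+513)/2,(247+452)/2),.057),onz('side',*sc((450+662)/2,(140+247)/2),.055))
for nm,bt,bs,th in(('handle',(388,398,203,214),(364,376,158,184),60),('knob',(294,303,186,197),(276,290,203,226),50)):
    p,s=blob(a,*bt,th); q,s2=blob(b,*bs,th); print(nm,p,s,q,s2)
    for z in(.084,.095):print(z,onz('top',*p,z),onz('side',*q,z-.004))
print('index',onz('top',*tc(525,398),.0315),onz('side',*sc(667,187),.0315))
print('pivot',onz('top',*tc(170,313),.053),onz('side',*sc(362,285),.056))
print('corners',[onz('top',*tc(*p),.012)[:2] for p in((60,555),(595,500),(12,65))])
print('tin/spool',onz('top',*tc(268,485),.042),onz('top',*tc(112,500),.05), 'flux',onz('top',*tc(660,157),.085))
E
```

```text
hub [ 0.5462 -0.0897  0.06  ] [ 0.5463 -0.0886  0.06  ]
rim [ 0.5441 -0.0897  0.057 ] [ 0.5418 -0.081   0.055 ]Traceback (most recent call last):
  File "<stdin>", line 13, in <module>
  File "<stdin>", line 7, in blob
    return _wrapfunc(a, 'argmax', axis=axis, out=out, **kwds)
    return bound(*args, **kwds)
ValueError: attempt to get argmax of an empty sequence
```

Run:
```python
from h import *
np.set_printoptions(precision=4,suppress=True)
tc=lambda u,v:((u+.5)/4.5-.5+280,(v+.5)/4.5-.5+125)
sc=lambda u,v:((u+.5)/4-.5+210,(v+.5)/4-.5+140)
print('handle',onz('top',*tc(508,378),.1),onz('side',*sc(639,115),.09))
print('knob',onz('top',*tc(89,298),.093),onz('side',*sc(291,290),.081))
print('index',onz('top',*tc(525,398),.0315),onz('side',*sc(667,187),.0315))
print('pivot',onz('top',*tc(170,313),.053),onz('side',*sc(362,285),.056))
print('corners',[onz('top',*tc(*p),.012)[:2] for p in((60,555),(595,500),(12,65),(545,12))])
print('tin/spool',onz('top',*tc(268,485),.042),onz('top',*tc(112,500),.05), 'flux',onz('top',*tc(660,157),.085))
```

```text
handle [ 0.5226 -0.1443  0.1   ] [ 0.5208 -0.1393  0.09  ]
knob [0.5767 0.1123 0.093 ] [0.5756 0.1172 0.081 ]
index [ 0.5131 -0.1673  0.0315] [ 0.5105 -0.1608  0.0315]
pivot [0.5703 0.0626 0.053 ] [0.5728 0.0645 0.056 ]
corners [array([0.4159, 0.1374]), array([ 0.446 , -0.2149]), array([0.7427, 0.1662]), array([ 0.7735, -0.1925])]
tin/spool [0.4595 0.0015 0.042 ] [0.4517 0.1014 0.05  ] flux [ 0.6608 -0.2468  0.085 ]
```

Call:
{"name": "arm_command", "arguments": {
  "rows": [
    {"rot":[0,0,0.1],"offset":[3.2,-2.6,0],"jaw":255},
    {"rot":[0,0,0.2],"offset":[6.4,-5.2,0],"jaw":255},
    {"rot":[0,0,0.303],"offset":[9.6,-7.8,0],"jaw":255},
    {"rot":[0,0,0.303],"offset":[12.8,-10.4,0],"jaw":255},
    {"rot":[0,0,0.303],"offset":[16,-13,0],"jaw":255}
  ],
  "grip_force": 40
}}

```text
clock: 0.52
position: [0.3307, -0.5181, 0.2308]
tool_rot: [-3.141, 0.001, -0.001]
wrist_force: [0.6, 1.2, -0.2]
finger_gap: 0.304
gripper_force: 0.0
```

Call:
{"name": "arm_command", "arguments": {
  "rows": [
    {"rot":[0,0,0],"offset":[2.1,-3.3,0],"jaw":255},
    {"rot":[0,0,0],"offset":[4.2,-6.6,0],"jaw":255},
    {"rot":[0,0,0],"offset":[6.3,-9.9,0],"jaw":255},
    {"rot":[0,0,0],"offset":[8.4,-13.2,0],"jaw":255},
    {"rot":[0,0,0],"offset":[10.5,-16.5,0],"jaw":255}
  ]
}}

```text
clock: 0.93
position: [0.4356, -0.3533, 0.2311]
tool_rot: [-3.141, 0.001, -0.0]
wrist_force: [0.5, -0.8, 0.2]
finger_gap: -0.001
gripper_force: 0.0
```

Call:
{"name": "arm_command", "arguments": {
  "rows": [
    {"rot":[0,0,0],"offset":[2.1,-3.3,0],"jaw":255},
    {"rot":[0,0,0],"offset":[4.2,-6.6,0],"jaw":255},
    {"rot":[0,0,0],"offset":[6.3,-9.9,0],"jaw":255},
    {"rot":[0,0,0],"offset":[8.4,-13.2,0],"jaw":255},
    {"rot":[0,0,0],"offset":[10.5,-16.5,0],"jaw":255}
  ]
}}

```text
clock: 1.35
position: [0.5406, -0.1884, 0.231]
tool_rot: [-3.141, 0.001, -0.0]
wrist_force: [0.3, -0.5, -0.4]
finger_gap: -0.001
gripper_force: 0.0
```

Call:
{"name": "arm_command", "arguments": {
  "rows": [
    {"rot":[0,0,0],"offset":[1.3,-2.1,0],"jaw":255},
    {"rot":[0,0,0],"offset":[2.7,-4.2,2],"jaw":255},
    {"rot":[0,0,0],"offset":[2.7,-4.2,5],"jaw":255},
    {"rot":[0,0,0],"offset":[2.7,-4.2,8],"jaw":255},
    {"rot":[0,0,0],"offset":[2.7,-4.2,10],"jaw":255}
  ]
}}

```text
clock: 1.77
position: [0.5661, -0.1469, 0.1287]
tool_rot: [-3.141, 0.003, 0.002]
wrist_force: [-0.1, -0.1, -1.1]
finger_gap: 0.001
gripper_force: 0.0
```

Run:
```python
from station import arm
import cv2
o=arm.get_obs(); print(o['position'],o['wrist_force'])
c=arm.read_camera('side')['pixels'][:,:,::-1]; t=arm.read_camera('top')['pixels'][:,:,::-1]
a=cv2.resize(c[120:260,260:420],None,fx=2.5*1.9,fy=2.5*1.9,interpolation=2)[:600,:400]
import numpy as np
s=cv2.resize(c[110:250,310:430],None,fx=3.3,fy=3.3); b=cv2.resize(t[130:270,330:450],None,fx=3.3,fy=3.3)
cv2.imwrite('pics/a1.png',np.hstack([s,b]))
```

```text
[ 0.56608916 -0.14685267  0.12873514] [-0.13295911 -0.10997128 -1.14896636]
```

View pics/a1.png

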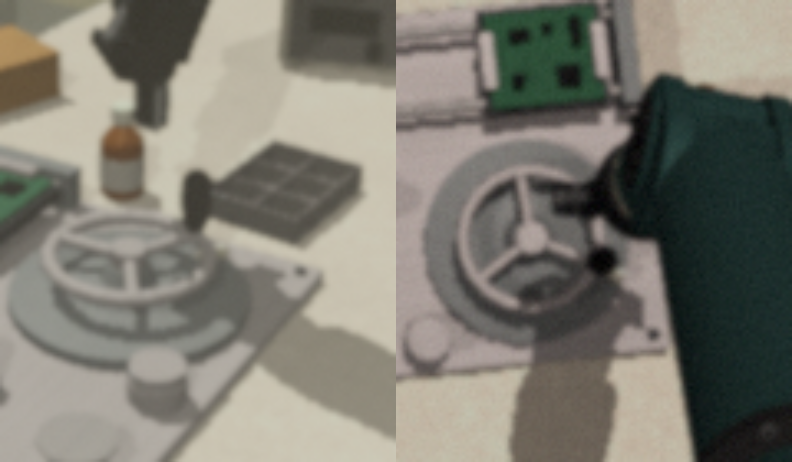

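Side crop (left): the closed fingertips end near (152,125), above the wheel and behind the handle at (197,200). Top crop (right): a dark stub lies at (575,200) and the handle is at (602,260). I'll check these against the projected TCP.

Run:
```python
from h import *
def proj(c,p):
    x=R[c]@np.array(p)+T[c]; f,cx,cy=K[c]; return f*x[0]/x[2]+cx,f*x[1]/x[2]+cy
for p in((.566,-.147,.129),(.5211,-.1441,.1)):
    s=proj('side',p); t=proj('top',p)
    print(((s[0]-310)*3.3,(s[1]-110)*3.3),((t[0]-330)*3.3+396,(t[1]-130)*3.3))
```

```text
(np.float64(152.2281758762201), np.float64(126.0633199923179)) (np.float64(610.2250837380204), np.float64(204.36545171846694))
(np.float64(199.5737352454845), np.float64(178.14226182074694)) (np.float64(602.0624840551804), np.float64(261.2605185686247))
```

Call:
{"name": "arm_command", "arguments": {
  "rows": [
    {"rot":[0,0,0],"offset":[0,0,2.5],"jaw":255},
    {"rot":[0,0,0],"offset":[0,0,5],"jaw":255},
    {"rot":[0,0,0],"offset":[0,0.3,6],"jaw":255},
    {"rot":[0,0,0],"offset":[-0.8,0.3,6],"jaw":255},
    {"rot":[0,0,0],"offset":[-1.4,0.3,6],"jaw":255}
  ]
}}

```text
clock: 2.28
position: [0.5527, -0.1519, 0.0719]
tool_rot: [3.141, 0.0, -0.001]
wrist_force: [0.5, 0.2, -1.3]
finger_gap: -0.004
gripper_force: 0.0
```

Call:
{"name": "arm_command", "arguments": {
  "rows": [
    {"rot":[0,0,0],"offset":[-0.2,0,0],"jaw":255},
    {"rot":[0,0,0],"offset":[-0.2,0,0],"jaw":255},
    {"rot":[0,0,0],"offset":[-0.2,0,0],"jaw":255}
  ]
}}

```text
clock: 2.53
position: [0.5518, -0.1515, 0.0727]
tool_rot: [3.141, -0.002, -0.0]
wrist_force: [-0.5, 0.4, -0.2]
finger_gap: -0.001
gripper_force: 0.0
```

Call:
{"name": "arm_command", "arguments": {
  "rows": [
    {"rot":[0,0,0],"offset":[-0.2,0,0],"jaw":255},
    {"rot":[0,0,0],"offset":[-0.2,0,0],"jaw":255},
    {"rot":[0,0,0],"offset":[-0.2,0,0],"jaw":255}
  ]
}}

```text
clock: 2.78
position: [0.5495, -0.1512, 0.0716]
tool_rot: [3.141, -0.001, -0.0]
wrist_force: [0.2, 0.1, 0.7]
finger_gap: -0.001
gripper_force: 0.0
```

Call:
{"name": "arm_command", "arguments": {
  "rows": [
    {"rot":[0,0,0],"offset":[-0.2,0,0],"jaw":255},
    {"rot":[0,0,0],"offset":[-0.2,0,0],"jaw":255},
    {"rot":[0,0,0],"offset":[-0.2,0,0],"jaw":255}
  ]
}}

```text
clock: 3.03
position: [0.547, -0.1512, 0.0712]
tool_rot: [-3.142, 0.0, -0.0]
wrist_force: [-0.1, -0.2, -0.9]
finger_gap: -0.003
gripper_force: 0.0
```

Call:
{"name": "arm_command", "arguments": {
  "rows": [
    {"rot":[0,0,0],"offset":[-0.2,0,0],"jaw":255},
    {"rot":[0,0,0],"offset":[-0.2,0,0],"jaw":255},
    {"rot":[0,0,0],"offset":[-0.2,0,0],"jaw":255}
  ]
}}

```text
clock: 3.28
position: [0.5456, -0.1512, 0.0713]
tool_rot: [-3.142, -0.001, -0.0]
wrist_force: [0.9, -0.3, -0.2]
finger_gap: -0.002
gripper_force: 0.4
```

Call:
{"name": "arm_command", "arguments": {
  "rows": [
    {"rot":[0,0,0],"offset":[-0.2,0,0],"jaw":255},
    {"rot":[0,0,0],"offset":[-0.2,0,0],"jaw":255},
    {"rot":[0,0,0],"offset":[-0.2,0,0],"jaw":255}
  ]
}}

```text
clock: 3.53
position: [0.5439, -0.151, 0.0714]
tool_rot: [-3.142, -0.001, 0.0]
wrist_force: [1.6, 0.8, -1.1]
finger_gap: 0.001
gripper_force: 1.0
```

Call:
{"name": "arm_command", "arguments": {
  "rows": [
    {"rot":[0,0,0],"offset":[-0.2,0,0],"jaw":255},
    {"rot":[0,0,0],"offset":[-0.2,0,0],"jaw":255},
    {"rot":[0,0,0],"offset":[-0.2,0,0],"jaw":255}
  ]
}}

```text
clock: 3.78
position: [0.5414, -0.1512, 0.0714]
tool_rot: [3.142, -0.0, -0.0]
wrist_force: [2.4, 0.3, 0.7]
finger_gap: -0.001
gripper_force: 0.9
```

Call:
{"name": "arm_command", "arguments": {
  "rows": [
    {"rot":[0,0,0],"offset":[-0.2,0,0],"jaw":255},
    {"rot":[0,0,0],"offset":[-0.2,0,0],"jaw":255},
    {"rot":[0,0,0],"offset":[-0.2,0,0],"jaw":255}
  ]
}}

```text
clock: 4.03
position: [0.5389, -0.1514, 0.0713]
tool_rot: [3.142, 0.0, -0.0]
wrist_force: [2.3, 0.1, -0.2]
finger_gap: -0.002
gripper_force: 0.8
```

Run:
```python
import numpy as np
a=np.radians(-96.5-15*np.arange(26)); r=6.1
P=np.c_[54.6+r*np.cos(a),-8.95+r*np.sin(a)]
P[0]=[53.9,-15.1]
for k in range(0,25,5):
    print([(round(x,1),round(-y,1)) for x,y in P[k+1:k+6]-P[k]], P[k+5].round(2), np.degrees(a[k+5]).round(1))
```

```text
[(np.float64(-1.5), np.float64(-0.5)), (np.float64(-2.9), np.float64(-1.2)), (np.float64(-4.1), np.float64(-2.4)), (np.float64(-4.9), np.float64(-3.7)), (np.float64(-5.3), np.float64(-5.2))] [48.57 -9.85] -171.5
[(np.float64(-0.0), np.float64(-1.6)), (np.float64(0.4), np.float64(-3.1)), (np.float64(1.1), np.float64(-4.5)), (np.float64(2.2), np.float64(-5.7)), (np.float64(3.6), np.float64(-6.5))] [52.17 -3.36] -246.5
[(np.float64(1.5), np.float64(-0.4)), (np.float64(3.1), np.float64(-0.5)), (np.float64(4.7), np.float64(-0.1)), (np.float64(6.1), np.float64(0.7)), (np.float64(7.2), np.float64(1.8))] [59.37 -5.15] -321.5
[(np.float64(0.8), np.float64(1.4)), (np.float64(1.3), np.float64(2.9)), (np.float64(1.3), np.float64(4.5)), (np.float64(0.9), np.float64(6.0)), (np.float64(0.1), np.float64(7.4))] [ 59.5  -12.58] -396.5
[(np.float64(-1.1), np.float64(1.1)), (np.float64(-2.5), np.float64(2.0)), (np.float64(-4.0), np.float64(2.4)), (np.float64(-5.6), np.float64(2.4)), (np.float64(-7.1), np.float64(2.0))] [ 52.36 -14.63] -471.5
```

Call:
{"name": "arm_command", "arguments": {
  "rows": [
    {"rot":[0,0,0],"offset":[-1.5,-0.5,0],"jaw":255},
    {"rot":[0,0,0],"offset":[-2.9,-1.2,0],"jaw":255},
    {"rot":[0,0,0],"offset":[-4.1,-2.4,0],"jaw":255},
    {"rot":[0,0,0],"offset":[-4.9,-3.7,0],"jaw":255},
    {"rot":[0,0,0],"offset":[-5.3,-5.2,0],"jaw":255}
  ]
}}

```text
clock: 4.45
position: [0.4842, -0.1005, 0.0713]
tool_rot: [3.14, 0.002, -0.003]
wrist_force: [1.2, -3.6, -0.1]
finger_gap: 0.001
gripper_force: 1.6
```

Call:
{"name": "arm_command", "arguments": {
  "rows": [
    {"rot":[0,0,0],"offset":[0.1,-1.6,0],"jaw":255},
    {"rot":[0,0,0],"offset":[0.5,-3.1,0],"jaw":255},
    {"rot":[0,0,0],"offset":[1.2,-4.5,0],"jaw":255},
    {"rot":[0,0,0],"offset":[2.3,-5.7,0],"jaw":255},
    {"rot":[0,0,0],"offset":[3.7,-6.5,0],"jaw":255}
  ]
}}

```text
clock: 4.87
position: [0.518, -0.0337, 0.0704]
tool_rot: [3.141, 0.01, 0.0]
wrist_force: [-2.9, -1.4, -1.0]
finger_gap: 0.004
gripper_force: 1.3
```

Call:
{"name": "arm_command", "arguments": {
  "rows": [
    {"rot":[0,0,0],"offset":[1.5,-0.4,0],"jaw":255},
    {"rot":[0,0,0],"offset":[3.1,-0.5,0],"jaw":255},
    {"rot":[0,0,0],"offset":[4.7,-0.1,0],"jaw":255},
    {"rot":[0,0,0],"offset":[6.1,0.7,0],"jaw":255},
    {"rot":[0,0,0],"offset":[7.1,1.8,0],"jaw":255}
  ]
}}

```text
clock: 5.28
position: [0.5884, -0.051, 0.0696]
tool_rot: [-3.141, 0.014, 0.002]
wrist_force: [-5.1, 0.3, -0.2]
finger_gap: 0.002
gripper_force: 2.5
```

Call:
{"name": "arm_command", "arguments": {
  "rows": [
    {"rot":[0,0,0],"offset":[0.7,1.4,0],"jaw":255},
    {"rot":[0,0,0],"offset":[1.1,2.9,0],"jaw":255},
    {"rot":[0,0,0],"offset":[1.1,4.5,0],"jaw":255}
  ]
}}

```text
clock: 5.53
position: [0.6031, -0.0951, 0.0702]
tool_rot: [-3.139, 0.006, 0.002]
wrist_force: [-2.3, 4.9, 0.3]
finger_gap: 0.002
gripper_force: 2.4
```

Call:
{"name": "arm_command", "arguments": {
  "rows": [
    {"rot":[0,0,0],"offset":[0.1,1.0,0],"jaw":255},
    {"rot":[0,0,0],"offset":[-0.3,2.0,0],"jaw":255},
    {"rot":[0,0,0],"offset":[-0.9,2.9,0],"jaw":255},
    {"rot":[0,0,0],"offset":[-1.6,3.7,0],"jaw":255},
    {"rot":[0,0,0],"offset":[-2.4,4.4,0],"jaw":255}
  ]
}}

```text
clock: 5.95
position: [0.5814, -0.142, 0.0716]
tool_rot: [3.141, -0.002, 0.0]
wrist_force: [1.6, 1.1, -0.5]
finger_gap: 0.001
gripper_force: 1.0
```

Call:
{"name": "arm_command", "arguments": {
  "rows": [
    {"rot":[0,0,0],"offset":[-0.5,0.3,0],"jaw":255},
    {"rot":[0,0,0],"offset":[-1.0,0.6,0],"jaw":255},
    {"rot":[0,0,0],"offset":[-1.5,0.8,0],"jaw":255},
    {"rot":[0,0,0],"offset":[-2.0,0.9,0],"jaw":255},
    {"rot":[0,0,0],"offset":[-2.3,0.9,0],"jaw":255}
  ]
}}

```text
clock: 6.37
position: [0.5579, -0.1506, 0.0715]
tool_rot: [3.141, -0.0, -0.0]
wrist_force: [2.2, -0.6, 1.2]
finger_gap: 0.001
gripper_force: 1.1
```

Call:
{"name": "arm_command", "arguments": {
  "rows": [
    {"rot":[0,0,0],"offset":[-0.3,0.1,0],"jaw":255},
    {"rot":[0,0,0],"offset":[-0.6,0.1,0],"jaw":255},
    {"rot":[0,0,0],"offset":[-0.8,0.1,0],"jaw":255},
    {"rot":[0,0,0],"offset":[-0.9,0.1,0],"jaw":255},
    {"rot":[0,0,0],"offset":[-0.9,0.1,0],"jaw":255}
  ]
}}

```text
clock: 6.78
position: [0.5489, -0.151, 0.0713]
tool_rot: [-3.141, 0.0, 0.0]
wrist_force: [1.2, 1.4, 0.5]
finger_gap: -0.003
gripper_force: 0.8
```

Call:
{"name": "arm_command", "arguments": {
  "rows": [
    {"rot":[0,0,0],"offset":[-0.2,0,0],"jaw":255},
    {"rot":[0,0,0],"offset":[-0.4,0,0],"jaw":255},
    {"rot":[0,0,0],"offset":[-0.4,0,0],"jaw":255},
    {"rot":[0,0,0],"offset":[-0.4,0,0],"jaw":255}
  ]
}}

```text
clock: 7.12
position: [0.5446, -0.1515, 0.0712]
tool_rot: [3.141, 0.001, -0.0]
wrist_force: [1.9, 1.3, 1.5]
finger_gap: -0.002
gripper_force: 0.7
```

Call:
{"name": "arm_command", "arguments": {
  "rows": [
    {"rot":[0,0,0],"offset":[1,0,0],"jaw":255},
    {"rot":[0,0,0],"offset":[3,0,0],"jaw":255},
    {"rot":[0,0,0],"offset":[3,0,-4],"jaw":255},
    {"rot":[0,0,0],"offset":[3,0,-8],"jaw":255},
    {"rot":[0,0,0],"offset":[3,-4,-8],"jaw":255}
  ]
}}

```text
clock: 7.53
position: [0.5795, -0.1231, 0.1571]
tool_rot: [3.132, -0.011, -0.015]
wrist_force: [1.9, -0.9, 0.2]
finger_gap: -0.002
gripper_force: 0.0
```

Call:
{"name": "arm_command", "arguments": {
  "rows": [
    {"rot":[0,0,0],"offset":[1,-4,0],"jaw":255},
    {"rot":[0,0,0],"offset":[2,-8,0],"jaw":255},
    {"rot":[0,0,0],"offset":[2,-12,0],"jaw":255},
    {"rot":[0,0,0],"offset":[2,-16,0],"jaw":255},
    {"rot":[0,0,0],"offset":[2,-20,0],"jaw":255}
  ]
}}

```text
clock: 7.95
position: [0.5946, 0.09, 0.1509]
tool_rot: [3.14, 0.002, -0.001]
wrist_force: [1.1, -0.0, -0.3]
finger_gap: 0.004
gripper_force: 0.0
```

Run:
```python
from station import arm
import cv2,numpy as np
o=arm.get_obs(); print(o['position'],o['clock'])
c=arm.read_camera('side')['pixels'][:,:,::-1]; t=arm.read_camera('top')['pixels'][:,:,::-1]
s=cv2.resize(c[130:250,270:400],None,fx=3,fy=3); b=cv2.resize(t[150:270,280:410],None,fx=3,fy=3)
cv2.imwrite('pics/a2.png',np.hstack([s,b]))
```

```text
[0.59464814 0.08997002 0.15093431] 7.95
```

View pics/a2.png

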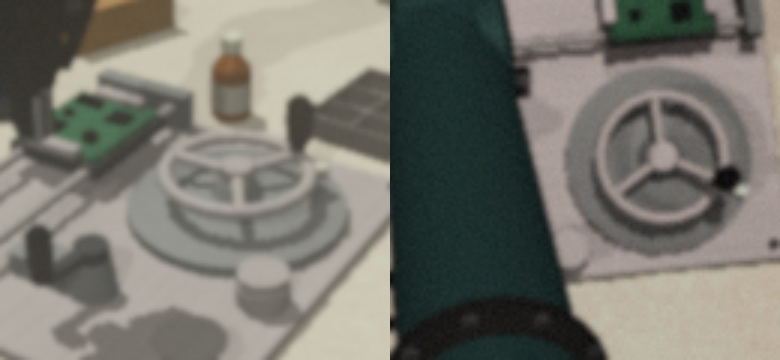

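Handle is back beside the white bar: top half has the handle at (727,178), bar at (740,188) and hub at (664,155). The clamp knob is still open at (38,250) in the side half. I'll check the handle centroid against the first picture.

Run:
```python
from station import arm
import cv2,numpy as np
from h import *
t=arm.read_camera('top')['pixels'][:,:,::-1]; t0=cv2.imread('pics/top0.png')
for im in(t0,t):
    g=im.max(2).astype(float)[199:220,383:404]; w=np.clip(95-g,0,None)
    y,x=np.mgrid[199:220,383:404]; w*=((x-392.5)**2+(y-208.5)**2<49)
    u,v=(w*x).sum()/w.sum(),(w*y).sum()/w.sum(); p=onz('top',u,v,.095)
    print(u,v,p, np.degrees(np.arctan2(p[1]+.0895,p[0]-.546)))
```

```text
391.7524064171123 209.00267379679144 [ 0.52185513 -0.14309456  0.095     ] -114.25202745022052
391.48656780571673 209.31012250161186 [ 0.52101441 -0.14233146  0.095     ] -115.31087498068133
```

Call:
{"name": "arm_command", "arguments": {
  "rows": [
    {"rot":[0,0,0],"offset":[-3,-1,0],"jaw":255},
    {"rot":[0,0,0],"offset":[-5.5,-2,0],"jaw":255},
    {"rot":[0,0,0],"offset":[-5.5,-2,0],"jaw":255},
    {"rot":[0,0,0],"offset":[-5.5,-2,2],"jaw":255},
    {"rot":[0,0,0],"offset":[-5.5,-2,5],"jaw":255}
  ]
}}

```text
clock: 8.52
position: [0.5426, 0.1075, 0.1032]
tool_rot: [-3.141, -0.006, -0.002]
wrist_force: [1.1, -0.5, -1.1]
finger_gap: -0.001
gripper_force: 0.0
```

Call:
{"name": "arm_command", "arguments": {
  "rows": [
    {"rot":[0,0,0],"offset":[0,0,2],"jaw":255},
    {"rot":[0,0,0],"offset":[0,0,3],"jaw":255},
    {"rot":[0,0,0],"offset":[0,0,3.3],"jaw":255},
    {"rot":[0,0,0],"offset":[0,0,3.3],"jaw":255}
  ]
}}

```text
clock: 8.85
position: [0.5401, 0.1075, 0.0677]
tool_rot: [3.14, 0.002, -0.002]
wrist_force: [0.4, -0.3, -0.3]
finger_gap: -0.002
gripper_force: 0.0
```

From (.540,.1075).

Call:
{"name": "arm_command", "arguments": {
  "rows": [
    {"rot":[0,0,0],"offset":[1.0,-0.3,0],"jaw":255},
    {"rot":[0,0,0],"offset":[2.0,-0.7,0],"jaw":255},
    {"rot":[0,0,0],"offset":[3.1,-0.8,0],"jaw":255},
    {"rot":[0,0,0],"offset":[4.2,-0.7,0],"jaw":255},
    {"rot":[0,0,0],"offset":[5.2,-0.4,0],"jaw":255}
  ]
}}

```text
clock: 9.27
position: [0.5932, 0.1136, 0.0687]
tool_rot: [-3.141, 0.0, 0.001]
wrist_force: [-5.0, -1.0, 2.0]
finger_gap: 0.002
gripper_force: 2.5
```

Call:
{"name": "arm_command", "arguments": {
  "rows": [
    {"rot":[0,0,0],"offset":[1.0,0.6,0],"jaw":255},
    {"rot":[0,0,0],"offset":[1.8,1.0,0],"jaw":255},
    {"rot":[0,0,0],"offset":[2.3,1.3,0],"jaw":255},
    {"rot":[0,0,0],"offset":[2.3,1.4,0],"jaw":255},
    {"rot":[0,0,0],"offset":[2.3,1.4,0],"jaw":255}
  ]
}}

```text
clock: 9.68
position: [0.6178, 0.0989, 0.0689]
tool_rot: [-3.141, -0.005, -0.0]
wrist_force: [0.0, 0.3, -0.3]
finger_gap: 0.0
gripper_force: 0.2
```

Call:
{"name": "arm_command", "arguments": {
  "rows": [
    {"rot":[0,0,0],"offset":[0,0.2,0],"jaw":255},
    {"rot":[0,0,0],"offset":[0,0.4,0],"jaw":255},
    {"rot":[0,0,0],"offset":[0,0.4,0],"jaw":255}
  ]
}}

```text
clock: 9.93
position: [0.6164, 0.0957, 0.0688]
tool_rot: [-3.14, -0.003, 0.001]
wrist_force: [1.9, 3.0, 0.3]
finger_gap: -0.002
gripper_force: 1.3
```

Call:
{"name": "arm_command", "arguments": {
  "rows": [
    {"rot":[0,0,0],"offset":[0,0.1,0],"jaw":255},
    {"rot":[0,0,0],"offset":[0,0.2,0],"jaw":255},
    {"rot":[0,0,0],"offset":[0,0.2,0],"jaw":255}
  ]
}}

```text
clock: 10.18
position: [0.6163, 0.0956, 0.0688]
tool_rot: [-3.138, -0.003, 0.002]
wrist_force: [2.0, 5.7, 1.1]
finger_gap: -0.003
gripper_force: 2.9
```

The lever is at its stop, since the force rises with no motion. I'll retreat and check.

Call:
{"name": "arm_command", "arguments": {
  "rows": [
    {"rot":[0,0,0],"offset":[0,-1,0],"jaw":255},
    {"rot":[0,0,0],"offset":[0,-2,-0.5],"jaw":255},
    {"rot":[0,0,0],"offset":[0,-2,-4],"jaw":255},
    {"rot":[0,0,0],"offset":[0,-2,-8],"jaw":255},
    {"rot":[0,0,0],"offset":[0,-2,-12],"jaw":255}
  ]
}}

```text
clock: 10.6
position: [0.6131, 0.1126, 0.1886]
tool_rot: [3.14, 0.005, 0.0]
wrist_force: [1.6, 0.1, -0.0]
finger_gap: -0.001
gripper_force: 0.0
```

Call:
{"name": "arm_command", "arguments": {
  "rows": [
    {"rot":[0,0,0],"offset":[0,-4,0],"jaw":255},
    {"rot":[0,0,0],"offset":[0,-8,0],"jaw":255},
    {"rot":[0,0,0],"offset":[0,-12,0],"jaw":255},
    {"rot":[0,0,0],"offset":[0,-16,0],"jaw":255},
    {"rot":[0,0,0],"offset":[0,-20,0],"jaw":255}
  ]
}}

```text
clock: 11.02
position: [0.6139, 0.3139, 0.1885]
tool_rot: [3.14, 0.002, -0.001]
wrist_force: [-0.5, 0.3, 0.7]
finger_gap: -0.001
gripper_force: 0.0
```

Call:
{"name": "arm_command", "arguments": {
  "rows": [
    {"rot":[0,0,0],"offset":[0,0,0],"jaw":255},
    {"rot":[0,0,0],"offset":[0,0,0],"jaw":255},
    {"rot":[0,0,0],"offset":[0,0,0],"jaw":255},
    {"rot":[0,0,0],"offset":[0,0,0],"jaw":255}
  ]
}}

```text
clock: 11.35
position: [0.6152, 0.3101, 0.1881]
tool_rot: [3.139, 0.001, -0.003]
wrist_force: [0.2, 0.3, -0.0]
finger_gap: -0.005
gripper_force: 0.0
```

Run:
```python
from station import arm
import cv2,numpy as np
o=arm.get_obs(); print(o['position'],o['clock'])
c=arm.read_camera('side')['pixels'][:,:,::-1]; t=arm.read_camera('top')['pixels'][:,:,::-1]
s=cv2.resize(c[140:280,220:400],None,fx=2.2,fy=2.2); b=cv2.resize(t[125:265,280:460],None,fx=2.2,fy=2.2)
cv2.imwrite('pics/a3.png',np.hstack([s,b]))
```

```text
[0.61523827 0.31005332 0.18806613] 11.35
```

View pics/a3.png

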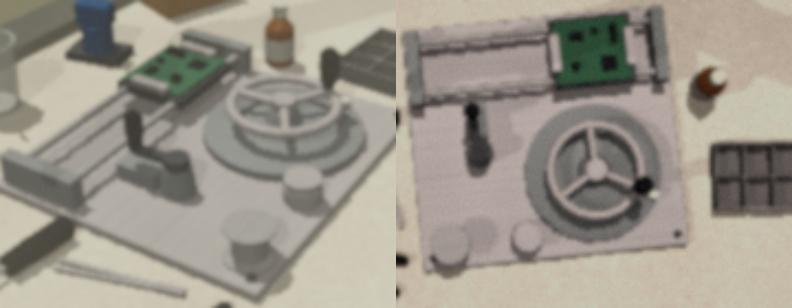

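The lever now points along jig +x, with the knob at (473,112) above the pivot at (478,152). The handle (643,186) is beside the bar (655,194), and the loose things are in place. Handing in.

```bash
python3 -c "
from station import arm
print(arm.finish_job())"
```

```text
the job is handed in; nothing more can be done
None
```

I turned the wheel one full turn clockwise, pushed the clamp over to its stop, moved the arm clear and handed the job in. In the last camera check before the clamp push the handle was about 1° from its start angle, and the loose things looked undisturbed. The hand-in returned no verdict.

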